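# Turn the card holder's flat up and lock it

## Robot

A 6-joint arm with a two-finger parallel gripper is mounted at the origin on a cart in front of the work surface, level with it; the furniture and walls round the work are solid. World frame = base frame: x ahead of the robot, y to its left, z up, the work surface at z = 0. Lengths are in m, angles in rad, forces in N, time in s.
With the tool pointing down it reaches from about 0.375 to 0.9 m from the base axis. Payload 3.1 kg.
Tool frame: the origin (TCP) lies at the centre of the arm's flange, where the gripper is bolted on; the fingertips stand robot.tip_extent ahead of it and the grasp point (between the pads) lies 164 mm ahead of it (robot.tip_extent is the distance from the TCP to the fingertips, in m); z points along the fingers, y is the line along which they close (so a half turn about z gives the same grasp; the last joint's range is limited). The gripper opens to 87 mm and grips with 3 to 60 N. Pads are 19 mm wide; open, the fingers measure 117 mm over their backs; the gripper's body (75 mm by 190 mm) begins 51 mm behind the grasp point.
Start: joints at [-1.313, 0.527, 1.433, -0, 1.181, -0.178], TCP at [0.264, -0.567, 0.405] pointing down, gripper open.
Joint ranges: [-3.08, 3.08], [-0.75, 2.2], [0.22, 2.44], [-1.43, 4.57], [0, 2.65], [-2.85, 2.85]. Speed limits (rad/s): [2.79, 2.79, 3.14, 3.14, 3.14, 3.14].

## Interface

Orientations are given as a unit quaternion [x, y, z, w].
In Python, from rig import get_obs, camera, hand_in, cut_out, robot gives the robot as it stands.
- The arm moves only by the tool step_arm, never from a script. Its argument "rows" is a list of rows, each a list of 6 numbers: the shift along the world's x, y, z in m, then the turn, a rotation vector about the world's x, y, z in degrees. A call has 1 to 12 rows; each row shifts and turns the commanded pose from where the row before left it; what a row does not reach is not made up. A row lasts 1/8 s, in which the tool goes at most 62.5 mm and 10.7 degrees, less where a joint would pass 70% of its speed; a pose out of reach is approached as far as the arm can. A call is refused whole if a number of a shift passes 0.0625 or a number of a turn 10.7, either way. A call with a gripper value outside its range is refused whole. "jaw" is the finger opening in m, from 0 to 0.087, set as the call begins (left out, the last holds). The fingers move at their own pace and stop on an object; "squeeze" is the grip in N (left out, the last holds). Time passes only in rows, so rows that do not move let the fingers close. It gives the time, the measured TCP pose, the force, the opening and the grip force at its end, in the units of the state.
- get_obs(): the state, without advancing time (a new reading comes with each control period).
- camera(name): name is "side" or "top"; returns a dict with "pixels" (384x512x3 uint8, blue, green, red), "depth" (384x512 float32, m along the optical axis (not along the pixel's ray), 0 where there is no reading), "fov_y" (degrees; the focal length in pixels is half the picture's height over the tangent of half this angle, whatever the lens; pixels are square), "cx", "cy" (the principal point, pixels), "extrinsics" (4x4, takes a point from camera to world coordinates). Camera axes: x right, y up, looking along -z (the intrinsics and any distortion apply to the point x, -y, -z); pixel columns grow to the right and rows downward; lengths in m; the calibration is good to about 2 mm. A picture is of the moment at which its call begins.
- hand_in(): hands the job in; it is judged then, once.
Trained networks look in the newest picture that a camera, given by its name, has taken for a name from the list of things; names that differ only in an ending like _2 or _b are one class to them, and where a whole thing is asked for, a point or a joint stands for the part that bears it (a point fixed in the world has none). Each returns a list of dicts, best first, with "confidence" (0 to 1); they miss things now and then, are a little off and sometimes report something else, mostly with a low value. They report only what shows in the picture. A call takes as long as a camera call.
- cut_out(label, camera): "region" (384x512 bool, what is visible of it) and "extent" ([centre column, centre row, width, height] in pixels, round what is visible of it).
The state is a dict: "time": time; "q": joint angles; "joint_velocities": joint speeds; "joint_torque": joint torques, N m; "position": TCP position; "tool_rot": TCP orientation; "ft_force": force on the tool from outside, world axes, zero at the start; "moment": the same for the moment, N m; "grip_width": finger opening in m; "grip_force": force on a finger pad.
Only numpy, scipy, OpenCV 4.12 (cv2) and the standard library are available. Lean on these libraries where they do the work, as an engineer would, in place of code of your own. Each camera call takes 0.05 s, during which the arm holds its last target. There are 200 camera calls.

## Task

The round wooden bar of the card holder has been left the wrong way round: turn it by its four-armed steel hand star until the planed flat with the card slot faces straight up. Then push the steel locking pin at the other end down until its head sits on the guide block, so that its tapered end drops fully into the notch of the disc and locks the bar. Leave the pen, bell, ribbon spool and stud case where they are.

Things in the scene. Friction and masses are not known exactly. Their poses are not given: they have to be found in the camera images.
- card_stand: fixed wooden stand. Origin: centre of the underside of its base board (130 x 210 x 16 mm); y runs along the bar, z is up. The bar (60 mm across, y = -60 to 60 mm) has its axis 80 mm above the origin, parallel to y, between two cheeks 14 mm thick (outer faces at y = -77 and 77 mm; tops 26 mm above the axis at the -y end, 66 mm at the +y end).
- card_bar (a joint): angle of the bar about the stand's +y axis, rad; it starts anywhere at least 50 degrees off and turns freely both ways. 0 (or any whole turn) = flat and notch straight up; growing values carry the top of the bar towards the stand's +x. A stiff bearing (0.08 N m) keeps the bar where it is left.
- bar_flat (a point): middle of the planed flat (45 x 120 mm, 20 mm from the bar's axis, with a card slot 8 mm wide and 8 mm deep along its middle); turns with the bar; its z axis points straight out of the flat
- star (a point): centre of the steel hand star, on the bar's axis at y = -108 mm of the stand; axes turn with the bar (z towards the flat's side). Four round arms, 12 mm thick, reach 50 mm from the axis, at 45, 135, 225 and 315 degrees from its z axis in its x-z plane: with the flat up they stand 45 degrees off upright. Hub 32 mm across, 20 mm long. Push an arm aside or down with closed fingers from above.
- disc (a point): centre of the steel index disc (84 mm across, y = 82 to 98 mm of the stand) that turns with the bar; one tapered notch in its rim, on the flat's side (+z of this point)
- guide (a point): top centre of the fixed wooden guide block over the disc, where the locking pin passes through: 146 mm above the stand's origin, y = 90 mm; the block is 40 mm in x, y = 63 to 104 mm, 20 mm high
- pin_head (a point): centre of the top of the locking pin's head, a steel disc 30 mm across and 10 mm high, at x = 0, y = 90 mm of the stand; 174 mm above the stand's origin when up, 156 mm when home
- lock_pin (a joint): how far the pin is pushed down, m: 0 = up, 0.018 = home, head on the guide block. Slides with 1.2 N of friction and stays where left. Its tapered end meets the disc's rim after 2 mm unless the notch is below; within about 0.15 rad of flat-up the taper enters the notch and, pushed with 5 to 10 N, turns the bar into line.
- stud_case: closed dark red case, 72 x 88 x 37 mm, a bystander; origin at the centre of its underside
- copper_bell: copper bell with a wooden grip, 59 mm across, 90 mm high, standing, a bystander; origin at the centre of its underside
- ribbon_spool: flat spool of ribbon, about 62 mm across, 20 mm high, a bystander; origin near its middle at its underside
- pen: black pen, 132 mm long, lying along its x axis, a bystander; origin at its middle, underside

How it is judged:
By the outcome, as a careful person would: the job done as asked, in the order asked, and still so for the second after the job is handed in, with the robot touching nothing.
It also fails if it takes over 51 s, if anything falls off the work surface, if the arm or the gripper's body presses on something with over 40 N, if the wrist force passes 120 N, or if a joint passes its speed limit or range.

## Working session

There is one attempt and no reset: what is moved stays moved. The work goes in short steps, Python scripts to look and compute and a tool call to move; the robot and the scene stay as the last step left them, time stands still between calls to the robot, and variables do not carry over. Pictures are saved under pics/ and viewed, at most 10 in all, crops included, and the job is handed in when it is done.

Besides the shell and the picture viewer there is one more tool, called after "Emit:" as name(argument=value, ...) on one line, values as JSON. step_arm: Moves the arm, as the interface text tells. Its arguments: {"type":"object","properties":{"rows":{"type":"array"},"jaw":{"type":"number"},"squeeze":{"type":"number"}},"required":["rows"]}

```bash
mkdir -p pics; cat > h.py <<'E'
import numpy as np, cv2
from rig import get_obs, camera, hand_in, cut_out, robot
def pts(c):
    d=c["depth"]; h,w=d.shape; f=h/2/np.tan(np.radians(c["fov_y"])/2)
    u,v=np.meshgrid(np.arange(w),np.arange(h))
    P=np.stack([(u-c["cx"])/f*d,-(v-c["cy"])/f*d,-d],-1)
    E=np.array(c["extrinsics"]); return P@E[:3,:3].T+E[:3,3]
def proj(c,p):
    E=np.array(c["extrinsics"]); q=(np.asarray(p)-E[:3,3])@E[:3,:3]
    f=384/2/np.tan(np.radians(c["fov_y"])/2)
    return np.array([c["cx"]-f*q[...,0]/q[...,2], c["cy"]+f*q[...,1]/q[...,2]]).T
E
python3 - <<'E'
from h import *
print(robot.tip_extent,get_obs()["time"])
for n in("side","top"):
    c=camera(n); P=pts(c); cv2.imwrite(f"pics/{n}0.png",c["pixels"]); print(n,{k:c[k] for k in c if k not in("pixels","depth","extrinsics")},np.round(c["extrinsics"],3).tolist())
    for l in("card_stand","card_bar","star","disc","pin_head","bar_flat","stud_case","copper_bell","ribbon_spool","pen"):
        for r in cut_out(l,n)[:2]:
            m=r["region"]&(c["depth"]>0); print(l,round(r["confidence"],2),np.round(r["extent"]),m.sum(),np.round(np.median(P[m],0),3) if m.any() else"", np.round(np.percentile(P[m],[2,98],axis=0),3).tolist() if m.any() else "")
E
```

```text
0.1822 0.0
side {'fov_y': 42.01509492054598, 'cx': 255.7669155687582, 'cy': 191.23229240253923} [[0.999, -0.036, 0.018, 0.6], [0.037, 0.659, -0.751, -1.017], [0.016, 0.751, 0.66, 0.975], [0.0, 0.0, 0.0, 1.0]]
card_stand 0.64 [249. 185.  49. 102.] 3482 [0.552 0.001 0.068] [[0.489, -0.094, 0.001], [0.618, 0.126, 0.17]]
card_bar 0.9 [249. 190.  41.  77.] 1199 [0.557 0.003 0.101] [[0.51, -0.096, 0.052], [0.6, 0.112, 0.118]]
star 0.87 [250. 191.  39.  74.] 1261 [ 0.557 -0.003  0.099] [[0.509, -0.096, 0.03], [0.6, 0.111, 0.118]]
disc 0.8 [250. 191.  37.  71.] 1158 [ 0.559 -0.001  0.101] [[0.513, -0.096, 0.051], [0.598, 0.11, 0.116]]
bar_flat 0.63 [250. 191.  32.  70.] 1055 [0.557 0.001 0.102] [[0.513, -0.096, 0.058], [0.59, 0.109, 0.115]]
stud_case 0.71 [326. 223.  25.  38.] 843 [ 0.764 -0.065  0.036] [[0.731, -0.094, 0.002], [0.797, 0.026, 0.041]]
copper_bell 0.75 [289. 140.  14.  25.] 223 [0.68  0.292 0.023] [[0.658, 0.279, 0.002], [0.703, 0.308, 0.083]]
ribbon_spool 0.71 [245. 302.  39.  37.] 660 [ 0.555 -0.305  0.018] [[0.523, -0.345, -0.001], [0.602, -0.267, 0.023]]
pen 0.55 [169. 286
[... 990 characters left out ...]
097, 0.152], [0.56, 0.123, 0.179]]
bar_flat 0.74 [243. 199.  63.  36.] 785 [0.555 0.011 0.104] [[0.514, -0.093, 0.078], [0.598, 0.111, 0.117]]
stud_case 0.82 [260. 144.  23.  24.] 452 [ 0.763 -0.049  0.036] [[0.732, -0.089, 0.008], [0.8, -0.009, 0.042]]
stud_case 0.64 [243. 200.  63.  31.] 823 [0.555 0.007 0.104] [[0.517, -0.095, 0.014], [0.599, 0.109, 0.116]]
copper_bell 0.62 [165. 168.  12.  16.] 174 [0.678 0.298 0.03 ] [[0.659, 0.278, 0.003], [0.703, 0.325, 0.088]]
ribbon_spool 0.73 [327. 204.  19.  15.] 222 [ 0.553 -0.294  0.019] [[0.525, -0.325, -0.001], [0.581, -0.268, 0.025]]
ribbon_spool 0.29 [244. 199.  61.  31.] 884 [0.555 0.008 0.103] [[0.52, -0.093, 0.013], [0.601, 0.108, 0.116]]
```

```bash
python3 - <<'E'
import cv2,numpy as np
s=cv2.imread("pics/side0.png")[125:245,205:300]; t=cv2.imread("pics/top0.png")[170:235,200:285]
s=cv2.resize(s,None,fx=4,fy=4,interpolation=3); t=cv2.resize(t,None,fx=4,fy=4,interpolation=3)
o=np.zeros((480,s.shape[1]+t.shape[1],3),np.uint8); o[:,:s.shape[1]]=s; o[:t.shape[0],s.shape[1]:]=t
cv2.imwrite("pics/c0.png",o)
E
```

```text
(no output)
```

View pics/c0.png

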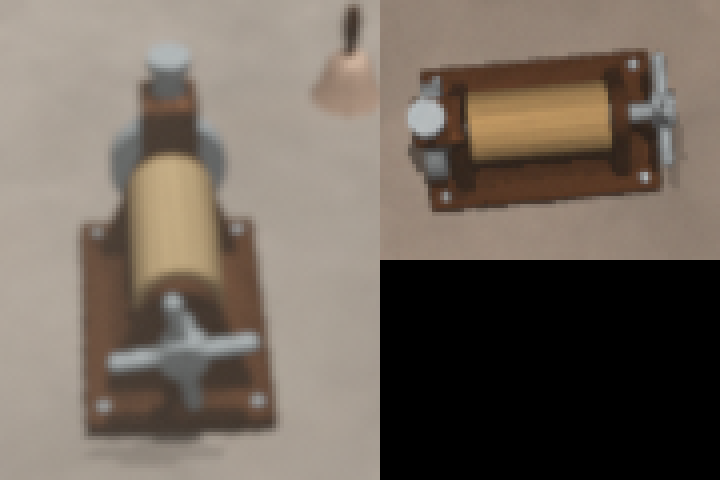

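View pics/side0.png

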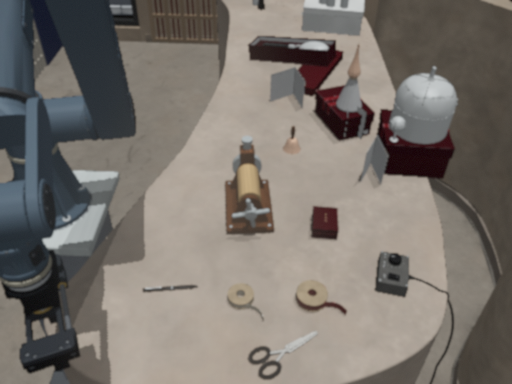

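```bash
cat > pose.py <<'E'
from h import *
from scipy.optimize import least_squares
def look(n):
    c=camera(n); return c,pts(c).reshape(-1,3)
def clouds():
    return {n:look(n) for n in("side","top")}
E
python3 - <<'E'
from pose import *
C=clouds()
for n,(c,P) in C.items():
    P=P[(c["depth"].ravel()>0)&(abs(P[:,0]-.555)<.13)&(abs(P[:,1]-.01)<.16)]
    b=P[(P[:,2]>.006)&(P[:,2]<.022)]
    r=cv2.minAreaRect(b[:,:2].astype(np.float32)*1000); print(n,"base",r,len(b),np.median(b[:,2]))
    h=P[(P[:,2]>.166)&(P[:,2]<.182)]; print("pin",h.mean(0),len(h))
    B=P[(P[:,2]>.07)&(P[:,2]<.12)&(P[:,1]>-.03)&(P[:,1]<.055)]
    f=lambda p,B=B:np.hypot(B[:,0]-p[0]-p[1]*(B[:,1]-.012),B[:,2]-p[2])-.03
    s=least_squares(f,[.555,0,.08],loss="soft_l1",f_scale=.002); print("cyl",s.x,np.std(f(s.x)),len(B))
    x=B[:,0]-s.x[0]-s.x[1]*(B[:,1]-.012); z=B[:,2]-.08; an=np.degrees(np.arctan2(x,z)); rr=np.hypot(x,z)
    print([(a,int(((an>=a)&(an<a+15)).sum()),round(float(np.median(rr[(an>=a)&(an<a+15)]))*1,4) if 0 else round(float(np.median(rr[(an>=a)&(an<a+15)])),4)) for a in range(-105,105,15) if ((an>=a)&(an<a+15)).sum()>3])
E
```

```text
side base ((555.5787353515625, 4.301513671875), (300.9656066894531, 244.1981964111328), 88.38692474365234) 1253 0.016109407693818634
pin [0.54415849 0.10810146 0.17300247] 82
cyl [ 0.55470903 -0.10795698  0.08062581] 0.0013904082338185625 446
[(-90, 10, 0.0301), (-75, 23, 0.0299), (-60, 37, 0.0306), (-45, 52, 0.0306), (-30, 52, 0.0307), (-15, 62, 0.0307), (0, 60, 0.0307), (15, 57, 0.0306), (30, 43, 0.0304), (45, 30, 0.0304), (60, 18, 0.0304)]
top base ((552.936767578125, 11.070968627929688), (256.5672912597656, 314.8824462890625), 1.4405999183654785) 1066 0.015295720082674324
pin [0.54683879 0.10938649 0.1738217 ] 66
cyl [ 0.55750676 -0.0949171   0.07995966] 0.0021967487378488195 435
[(-105, 4, 0.0299), (-90, 12, 0.0296), (-75, 26, 0.0296), (-60, 38, 0.0303), (-45, 47, 0.0301), (-30, 59, 0.03), (-15, 57, 0.0298), (0, 55, 0.0302), (15, 53, 0.0293), (30, 42, 0.0298), (45, 21, 0.0299), (60, 19, 0.0298)]
```

```bash
cat >> pose.py <<'E'
O=np.array([.555,.019,0]); YAW=.10
R=np.array([[np.cos(YAW),-np.sin(YAW),0],[np.sin(YAW),np.cos(YAW),0],[0,0,1]])
def star(C,verbose=True):
    out=[]
    for n,(c,P) in C.items():
        Q=(P-O)@R; Q=Q[(c["depth"].ravel()>0)&(Q[:,1]<-.092)&(Q[:,1]>-.125)&(Q[:,2]>.022)]
        x,z=Q[:,0],Q[:,2]-.08; r=np.hypot(x,z); k=(r>.022)&(r<.056)
        a=np.degrees(np.arctan2(x,z))[k]; r=r[k]
        ph=np.angle(np.sum(r*np.exp(4j*np.radians(a))))/4
        print(n,k.sum(),"arm phase",round(np.degrees(ph),1),"y",np.round(np.median(Q[k,1]),4),"hist",[(int(b),int(((a>=b)&(a<b+10)).sum())) for b in range(-180,180,10) if ((a>=b)&(a<b+10)).sum()>2])
E
python3 - <<'E'
from pose import *
C=clouds(); star(C)
for n,(c,_) in C.items():
    im=cv2.resize(c["pixels"],None,fx=4,fy=4,interpolation=3)
    for p in [(0,-.108,.08),(0,.09,.174),(.065,.105,.016),(-.065,.105,.016),(.065,-.105,.016),(-.065,-.105,.016),(0,-.06,.11),(0,.06,.11)]:
        u=proj(c,O+R@np.array(p)); cv2.circle(im,tuple(int(round(v*4+2)) for v in u),3,(0,255,0),-1)
    cv2.imwrite(f"pics/o_{n}.png",im[480:1000,800:1200])
cv2.imwrite("pics/o.png",np.hstack([cv2.imread("pics/o_side.png"),cv2.imread("pics/o_top.png")]))
E
```

```text
side 170 arm phase -9.6 y -0.1091 hist [(-180, 3), (-110, 9), (-100, 23), (-90, 14), (-20, 22), (-10, 22), (50, 3), (60, 8), (70, 30), (80, 6), (160, 12), (170, 14)]
top 65 arm phase -9.5 y -0.1061 hist [(-110, 3), (-100, 12), (-90, 9), (-20, 3), (-10, 7), (60, 7), (70, 22)]
```

View pics/o.png

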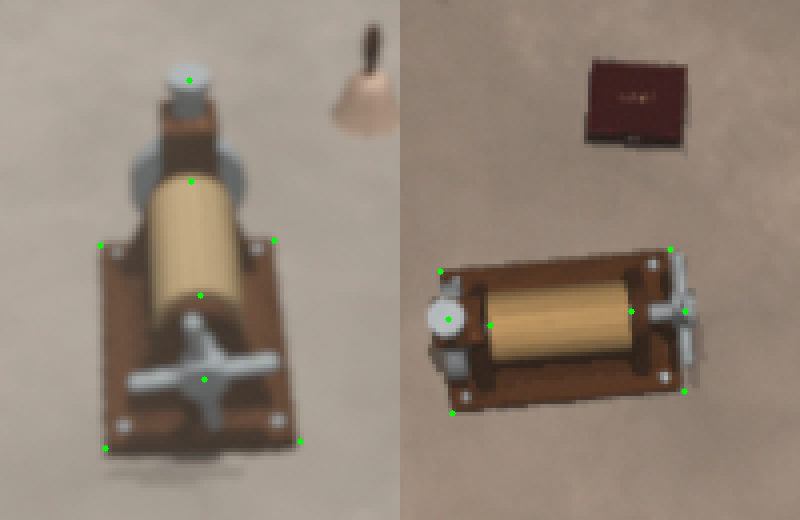

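```bash
cat > tgt.py <<'E'
from pose import *
from scipy.spatial.transform import Rotation as Ro
def w(x,y,z): return O+R@np.array([x,y,z])
def state():
    o=get_obs(); T=Ro.from_quat(o["tool_rot"]).as_matrix()
    print("t",o["time"],"pos",np.round(o["position"],4),"tx yaw",np.degrees(np.arctan2(T[1,0],T[0,0])).round(1),"tz",np.round(T[:,2],3),"local",np.round((np.array(o["position"])-O)@R-[0,0,robot.tip_extent],4),"F",np.round(o["ft_force"],1)); return o
def deltas(L):
    p=np.array(get_obs()["position"]); 
    for l in L:
        q=w(*l)+[0,0,robot.tip_extent]; print(np.round(l,4),np.round(q-p,4)); p=q
E
python3 - <<'E'
from tgt import *
state()
L=[(.018,-.110,.22),(.018,-.110,.118)]
for a in range(-10,-91,-10):
    t=np.radians(a); L.append((.04*np.sin(t)+.006*np.cos(t)+.0095,-.110,.08+.04*np.cos(t)-.006*np.sin(t)))
deltas(L)
E
```

```text
t 1.3 pos [ 0.2639 -0.5665  0.4047] tx yaw 25.0 tz [ 0.  0. -1.] local [-0.3481 -0.5536  0.2225] F [0.6 0.3 0.3]
[ 0.018 -0.11   0.22 ] [ 0.32    0.4779 -0.0025]
[ 0.018 -0.11   0.118] [ 0.     0.    -0.102]
[ 0.0085 -0.11    0.1204] [-0.0095 -0.001   0.0024]
[ 0.0015 -0.11    0.1196] [-0.007  -0.0007 -0.0008]
[-0.0053 -0.11    0.1176] [-0.0067 -0.0007 -0.002 ]
[-0.0116 -0.11    0.1145] [-0.0063 -0.0006 -0.0031]
[-0.0173 -0.11    0.1103] [-0.0056 -0.0006 -0.0042]
[-0.0221 -0.11    0.1052] [-0.0048 -0.0005 -0.0051]
[-0.026  -0.11    0.0993] [-0.0039 -0.0004 -0.0059]
[-0.0289 -0.11    0.0929] [-0.0028 -0.0003 -0.0065]
[-0.0305 -0.11    0.086 ] [-0.0016 -0.0002 -0.0069]
```

Emit:
step_arm(rows=[[0.027,0.04,0,0,0,-9.6],[0.027,0.04,0,0,0,-9.6],[0.027,0.04,0,0,0,0],[0.027,0.04,0,0,0,0],[0.027,0.04,0,0,0,0],[0.027,0.04,0,0,0,0],[0.027,0.04,0,0,0,0],[0.027,0.04,0,0,0,0],[0.027,0.04,0,0,0,0],[0.027,0.04,0,0,0,0],[0.027,0.04,0,0,0,0],[0.023,0.038,-0.0025,0,0,0]], jaw=0, squeeze=20)

```text
time: 2.8
position: [0.5848, -0.0871, 0.4026]
tool_rot: [0.999, 0.051, 0.001, 0.0]
ft_force: [0.6, -0.3, 0.7]
grip_width: 0.0003
grip_force: 0.0
```

```bash
python3 - <<'E'
from tgt import *
o=state(); print(o["grip_width"])
E
```

```text
t 2.8 pos [ 0.5848 -0.0871  0.4026] tx yaw 5.8 tz [ 0.001 -0.    -1.   ] local [ 0.0191 -0.1085  0.2204] F [ 0.6 -0.3  0.7]
0.0002863190853711937
```

Emit:
step_arm(rows=[[0,-0.001,-0.03,0,0,0],[0,0,-0.04,0,0,0],[0,0,-0.025,0,0,0],[0,0,-0.007,0,0,0],[-0.0095,-0.001,0.002,0,0,0],[-0.007,-0.0007,-0.0008,0,0,0],[-0.0067,-0.0007,-0.002,0,0,0],[-0.0063,-0.0006,-0.0031,0,0,0],[-0.0056,-0.0006,-0.0042,0,0,0],[-0.0048,-0.0005,-0.0051,0,0,0]])

```text
time: 4.05
position: [0.5435, -0.0939, 0.287]
tool_rot: [0.999, 0.05, 0.0, 0.0]
ft_force: [2.1, 1.1, 2.7]
grip_width: 0.0004
grip_force: 1.3
```

```bash
python3 - <<'E'
from tgt import *
state(); C=clouds(); star(C)
E
```

```text
t 4.05 pos [ 0.5435 -0.0939  0.287 ] tx yaw 5.8 tz [ 0. -0. -1.] local [-0.0227 -0.1111  0.1048] F [2.1 1.1 2.7]
side 83 arm phase 29.4 y -0.1092 hist [(-160, 5), (-150, 22), (-140, 8), (20, 4), (30, 3), (100, 9), (110, 21), (120, 6)]
top 0 arm phase 0.0 y nan hist []
  return _methods._mean(a, axis=axis, dtype=dtype,
  ret = ret.dtype.type(ret / rcount)
```

```bash
cat >> pose.py <<'E'
def bar(C):
    for n,(c,P) in C.items():
        Q=(P-O)@R; Q=Q[(c["depth"].ravel()>0)&(abs(Q[:,1])<.05)&(Q[:,2]>.04)&(Q[:,2]<.12)&(abs(Q[:,0])<.036)]
        x,z=Q[:,0],Q[:,2]-.08; a=np.degrees(np.arctan2(x,z)); r=np.hypot(x,z)
        print(n,"bar r mm",[(b,int(k.sum()),round(float(np.median(r[k]))*1000,1)) for b in range(-105,120,15) if (k:=(a>=b)&(a<b+15)).sum()>3])
E
python3 - <<'E'
from tgt import *
bar(clouds())
E
```

```text
side bar r mm [(45, 22, 29.9), (60, 21, 29.1), (75, 5, 29.0)]
top bar r mm [(-90, 10, 28.4), (-75, 20, 28.1), (-60, 27, 28.3), (-45, 37, 28.8), (-30, 40, 29.6), (-15, 46, 29.8), (0, 46, 30.3), (15, 41, 31.1), (30, 38, 31.9), (45, 21, 31.1), (60, 13, 31.4), (75, 4, 31.7)]
```

Emit:
step_arm(rows=[[-0.0039,-0.0004,-0.0059,0,0,0],[-0.0028,-0.0003,-0.0065,0,0,0],[-0.0016,-0.0002,-0.0069,0,0,0],[0,0,-0.004,0,0,0],[0,0,0.04,0,0,0],[0,0,0.035,0,0,0],[0.025,0.0025,0,0,0,0],[0.025,0.0025,0,0,0,0]])

```text
time: 5.25
position: [0.5858, -0.0895, 0.3388]
tool_rot: [0.999, 0.05, -0.0, 0.0]
ft_force: [0.6, -0.0, 0.6]
grip_width: 0.0006
grip_force: 0.0
```

```bash
python3 - <<'E'
from tgt import *
state(); C=clouds(); star(C); bar(C)
E
```

```text
t 5.25 pos [ 0.5858 -0.0895  0.3388] tx yaw 5.8 tz [-0.001 -0.    -1.   ] local [ 0.0198 -0.1111  0.1566] F [ 0.6 -0.   0.6]
side 178 arm phase -12.4 y -0.109 hist [(-110, 11), (-100, 32), (-90, 6), (-30, 5), (-20, 26), (-10, 16), (60, 24), (70, 22), (150, 4), (160, 16), (170, 11)]
top 0 arm phase 0.0 y nan hist []
side bar r mm [(-90, 10, 30.7), (-75, 30, 31.0), (-60, 47, 30.8), (-45, 61, 31.0), (-30, 29, 30.9)]
top bar r mm [(-90, 9, 28.3), (-75, 18, 28.5), (-60, 20, 27.9), (-45, 34, 29.0), (-30, 34, 29.1), (-15, 44, 29.7), (0, 47, 30.5), (15, 43, 30.9), (30, 35, 30.9), (45, 20, 31.2), (60, 18, 30.9)]
  return _methods._mean(a, axis=axis, dtype=dtype,
  ret = ret.dtype.type(ret / rcount)
```

Emit:
step_arm(rows=[[0,0,-0.038,0,0,0],[-0.0095,-0.001,0.001,0,0,0],[-0.0085,-0.0008,0,0,0,0],[-0.0067,-0.0007,-0.002,0,0,0],[-0.0063,-0.0006,-0.0031,0,0,0],[-0.0056,-0.0006,-0.0042,0,0,0],[-0.0048,-0.0005,-0.0051,0,0,0],[-0.0039,-0.0004,-0.0059,0,0,0],[-0.0028,-0.0003,-0.0065,0,0,0],[-0.0016,-0.0002,-0.0069,0,0,0],[0,0,-0.004,0,0,0]])

```text
time: 6.72
position: [0.5354, -0.0948, 0.2635]
tool_rot: [0.999, 0.051, -0.001, -0.0]
ft_force: [-2.2, -1.8, 4.2]
grip_width: 0.0006
grip_force: 2.3
```

Emit:
step_arm(rows=[[0,0,0.04,0,0,0],[0,0,0.035,0,0,0],[0.025,0.0025,0,0,0,0],[0.025,0.0025,0,0,0,0],[0,0,0,0,0,0]])

```text
time: 7.35
position: [0.5869, -0.0895, 0.3385]
tool_rot: [0.999, 0.051, 0.0, 0.0]
ft_force: [0.4, 0.2, -0.2]
grip_width: 0.0004
grip_force: 0.0
```

```bash
python3 - 2>/dev/null <<'E'
from tgt import *
state(); C=clouds(); star(C); bar(C)
im=cv2.resize(C["side"][0]["pixels"][125:245,200:300],None,fx=5,fy=5,interpolation=3); cv2.imwrite("pics/s1.png",im)
E
```

```text
t 7.35 pos [ 0.5869 -0.0895  0.3385] tx yaw 5.8 tz [ 0. -0. -1.] local [ 0.021  -0.1111  0.1563] F [ 0.4  0.2 -0.2]
side 174 arm phase -12.0 y -0.1088 hist [(-110, 13), (-100, 28), (-90, 7), (-30, 4), (-20, 24), (-10, 18), (60, 17), (70, 25), (80, 5), (150, 3), (160, 16), (170, 10)]
top 0 arm phase 0.0 y nan hist []
side bar r mm [(-90, 10, 30.6), (-75, 31, 31.1), (-60, 44, 31.2), (-45, 62, 30.9), (-30, 45, 31.3), (60, 4, 26.1)]
top bar r mm [(-90, 12, 28.0), (-75, 14, 28.2), (-60, 26, 28.4), (-45, 29, 28.3), (-30, 41, 29.0), (-15, 40, 28.1), (0, 31, 24.4), (15, 17, 22.1), (30, 9, 18.9), (45, 40, 20.9), (60, 45, 25.0), (75, 23, 28.0)]
```

View pics/s1.png

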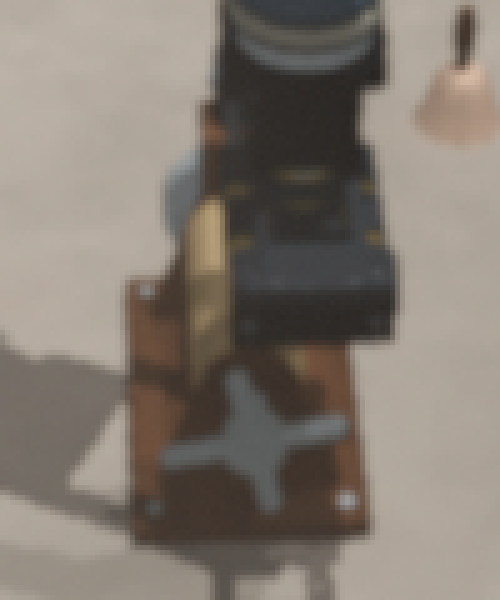

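Emit:
step_arm(rows=[[0,0,-0.038,0,0,0],[-0.0125,-0.0012,0.002,0,0,0],[-0.007,-0.0007,-0.0008,0,0,0],[-0.0067,-0.0007,-0.002,0,0,0],[-0.0063,-0.0006,-0.0031,0,0,0],[-0.003,-0.0003,-0.002,0,0,0],[0,0,0,0,0,0]])

```text
time: 8.32
position: [0.5501, -0.0933, 0.2953]
tool_rot: [0.999, 0.05, -0.0, 0.0]
ft_force: [0.7, 0.4, 1.7]
grip_width: 0.0008
grip_force: 0.7
```

```bash
python3 - 2>/dev/null <<'E'
from tgt import *
state(); C=clouds(); star(C)
E
```

```text
t 8.325 pos [ 0.5501 -0.0933  0.2953] tx yaw 5.8 tz [-0.001 -0.    -1.   ] local [-0.0161 -0.1113  0.1131] F [0.7 0.4 1.7]
side 112 arm phase 43.9 y -0.1092 hist [(-150, 4), (-140, 19), (-130, 13), (-120, 4), (-60, 3), (-50, 7), (30, 8), (40, 11), (120, 20), (130, 14)]
top 0 arm phase 0.0 y nan hist []
```

Emit:
step_arm(rows=[[0.005,0.0005,0.005,0,0,0],[0.005,0,0.03,0,0,0],[0,-0.03,0.05,0,0,0],[0.02,-0.06,0.05,0,0,0],[0.02,-0.06,0,0,0,0],[0,-0.06,0,0,0,0],[0,-0.06,0,0,0,0],[0,0,0,0,0,0]])

```text
time: 9.43
position: [0.595, -0.3534, 0.4184]
tool_rot: [0.999, 0.048, -0.0, 0.001]
ft_force: [-0.1, 1.0, 0.5]
grip_width: 0.0006
grip_force: 0.0
```

```bash
python3 - 2>/dev/null <<'E'
from tgt import *
state(); C=clouds(); star(C); bar(C)
for n,(c,P) in C.items():
    Q=(P-O)@R; k=(c["depth"].ravel()>0)&(abs(Q[:,1])<.045)&(abs(Q[:,0])<.018)&(abs(Q[:,0])>.0065)&(Q[:,2]>.088)&(Q[:,2]<.112)
    s=np.polyfit(Q[k,0],Q[k,2],1); print(n,k.sum(),"flat tilt deg (=theta)",-np.degrees(np.arctan(s[0])),s[1])
cv2.imwrite("pics/s2.png",np.hstack([cv2.resize(C[n][0]["pixels"][b:b+120,a:a+80],None,fx=5,fy=5,interpolation=3) for n,a,b in(("side",210,125),("top",200,145))]))
E
```

```text
t 9.425 pos [ 0.595  -0.3534  0.4184] tx yaw 5.4 tz [-0.    -0.002 -1.   ] local [ 0.0026 -0.3746  0.2362] F [-0.1  1.   0.5]
side 36 arm phase -43.4 y -0.1084 hist [(-140, 8), (-130, 8), (-50, 18)]
top 62 arm phase 43.9 y -0.106 hist [(-140, 4), (-50, 9), (-40, 14), (30, 15), (40, 7), (120, 3)]
side bar r mm [(-90, 7, 31.0), (-75, 29, 31.1), (-60, 12, 31.4)]
top bar r mm [(-90, 12, 27.8), (-75, 25, 28.4), (-60, 54, 28.6), (-45, 68, 24.7), (-30, 50, 21.3), (-15, 37, 20.1), (0, 35, 14.3), (15, 70, 20.8), (30, 81, 26.1), (45, 48, 30.8), (60, 18, 31.5), (75, 4, 31.6)]
```

Emit:
step_arm(rows=[[-0.006,0.058,0,0,0,0],[-0.006,0.058,0,0,0,0],[-0.006,0.058,0,0,0,0],[-0.006,0.058,0,0,0,0],[-0.006,0.058,0,0,0,0],[-0.006,0.058,0,0,0,0],[-0.006,0.058,0,0,0,0],[-0.006,0.056,0,0,0,0],[0,0,-0.02,0,0,0],[0,0,-0.015,0,0,0],[0,0,0,0,0,0]])

```text
time: 10.9
position: [0.5468, 0.1139, 0.3827]
tool_rot: [0.999, 0.051, -0.002, -0.0]
ft_force: [0.2, -0.1, 0.3]
grip_width: 0.0008
grip_force: 0.0
```

```bash
python3 - <<'E'
from tgt import *
state(); C={"side":look("side")}
c=C["side"][0]; star(C)
cv2.imwrite("pics/s3.png",cv2.resize(c["pixels"][115:245,200:300],None,fx=4,fy=4,interpolation=3))
E
```

```text
t 10.9 pos [0.5468 0.1139 0.3827] tx yaw 5.8 tz [-0.004 -0.    -1.   ] local [0.0013 0.0952 0.2005] F [ 0.2 -0.1  0.3]
side 178 arm phase 43.4 y -0.109 hist [(-150, 4), (-140, 15), (-130, 20), (-60, 4), (-50, 30), (-40, 16), (20, 5), (30, 29), (40, 17), (110, 3), (120, 17), (130, 14)]
```

View pics/s3.png

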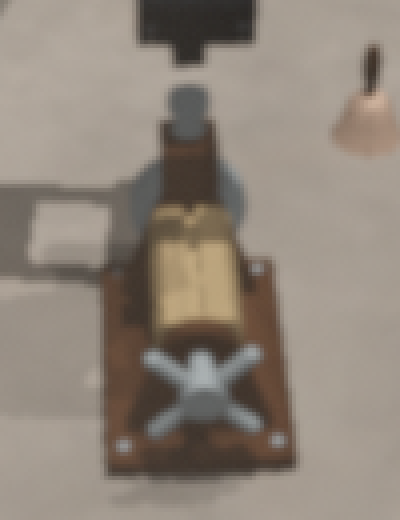

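Emit:
step_arm(rows=[[-0.001,-0.005,-0.012,0,0,0],[0,0,-0.008,0,0,0],[0,0,-0.004,0,0,0],[0,0,-0.002,0,0,0],[0,0,-0.002,0,0,0],[0,0,-0.002,0,0,0],[0,0,0,0,0,0]])

```text
time: 11.82
position: [0.5467, 0.1086, 0.3539]
tool_rot: [0.999, 0.05, 0.0, -0.0]
ft_force: [0.3, -0.5, 0.5]
grip_width: 0.0
grip_force: 0.0
```

Emit:
step_arm(rows=[[0,0,-0.002,0,0,0],[0,0,-0.002,0,0,0],[0,0,0,0,0,0]])

```text
time: 12.2
position: [0.5467, 0.1085, 0.3497]
tool_rot: [0.999, 0.05, -0.0, -0.0]
ft_force: [0.3, -0.2, -0.5]
grip_width: 0.0003
grip_force: 0.0
```

Emit:
step_arm(rows=[[0,0,-0.002,0,0,0],[0,0,-0.002,0,0,0],[0,0,0,0,0,0]])

```text
time: 12.58
position: [0.5467, 0.1085, 0.3456]
tool_rot: [0.999, 0.05, -0.0, 0.0]
ft_force: [1.0, -0.4, 0.5]
grip_width: 0.0007
grip_force: 0.0
```

Emit:
step_arm(rows=[[0,0,-0.002,0,0,0],[0,0,-0.002,0,0,0],[0,0,0,0,0,0]])

```text
time: 12.95
position: [0.5467, 0.1085, 0.3417]
tool_rot: [0.999, 0.05, -0.0, -0.0]
ft_force: [0.2, 0.2, -0.3]
grip_width: 0.0002
grip_force: 0.0
```

Emit:
step_arm(rows=[[0,0,-0.002,0,0,0],[0,0,-0.001,0,0,0],[0,0,0,0,0,0]])

```text
time: 13.32
position: [0.5467, 0.1085, 0.3389]
tool_rot: [0.999, 0.05, 0.0, 0.0]
ft_force: [-0.2, -0.7, 1.2]
grip_width: 0.0005
grip_force: 0.4
```

```bash
python3 - <<'E'
from tgt import *
state(); c,P=look("side")
cv2.imwrite("pics/s4.png",cv2.resize(c["pixels"][115:215,200:300],None,fx=5,fy=5,interpolation=3))
E
```

```text
t 13.325 pos [0.5467 0.1085 0.3389] tx yaw 5.8 tz [ 0.  0. -1.] local [0.0007 0.0899 0.1567] F [-0.2 -0.7  1.2]
```

View pics/s4.png

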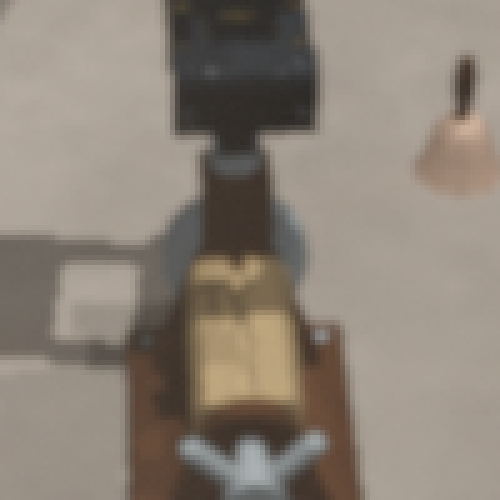

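The fingers sit on the pin head, at about (235,160) in the crop, and the head is almost down on the block. I'll press on until the force rises.

Emit:
step_arm(rows=[[0,0,-0.001,0,0,0],[0,0,-0.001,0,0,0],[0,0,0,0,0,0]])

```text
time: 13.75
position: [0.5467, 0.1086, 0.3386]
tool_rot: [0.999, 0.05, 0.0, 0.0]
ft_force: [-2.2, 0.2, 11.0]
grip_width: 0.0008
grip_force: 5.4
```

Emit:
step_arm(rows=[[0,0,-0.001,0,0,0],[0,0,0,0,0,0],[0,0,0,0,0,0]])

```text
time: 14.12
position: [0.5466, 0.1086, 0.3385]
tool_rot: [0.999, 0.05, 0.001, 0.0]
ft_force: [-4.6, -1.2, 15.1]
grip_width: 0.0003
grip_force: 8.1
```

Emit:
step_arm(rows=[[0,0,0.01,0,0,0],[0,0,0.04,0,0,0],[0,0,0.05,0,0,0],[-0.05,0.05,0.03,0,0,0],[-0.05,0.05,0,0,0,0],[0,0.06,0,0,0,0],[0,0.06,0,0,0,0],[0,0.06,0,0,0,0],[0,0,0,0,0,0],[0,0,0,0,0,0]])

```text
time: 15.38
position: [0.4615, 0.3733, 0.4597]
tool_rot: [0.999, 0.051, -0.001, 0.001]
ft_force: [0.7, 0.0, 0.4]
grip_width: 0.0003
grip_force: 0.0
```

```bash
python3 - <<'E'
from tgt import *
state(); C=clouds(); star(C)
for n,(c,P) in C.items():
    Q=(P-O)@R; v=c["depth"].ravel()>0; x,y,z=Q.T
    k=v&(np.hypot(x,y-.09)<.011)&(z>.148); print(n,"head z",np.median(z[k]),k.sum())
    k=v&(np.hypot(x,y-.072)<.006)&(z>.13); print("guide z",np.median(z[k]),k.sum())
    k=v&(abs(y)<.045)&(abs(x)<.018)&(abs(x)>.007)&(z>.088)&(z<.112); s=np.polyfit(x[k],z[k],1); print("theta",-np.degrees(np.arctan(s[0])),s[1])
cv2.imwrite("pics/s5.png",np.hstack([cv2.resize(C[n][0]["pixels"][b:b+100,a:a+80],None,fx=5,fy=5,interpolation=3) for n,a,b in(("side",210,135),("top",200,145))]))
E
```

```text
t 15.375 pos [0.4615 0.3733 0.4597] tx yaw 5.8 tz [-0.001 -0.001 -1.   ] local [-0.0576  0.3618  0.2775] F [0.7 0.  0.4]
side 171 arm phase 44.2 y -0.1088 hist [(-140, 15), (-130, 20), (-60, 3), (-50, 31), (-40, 15), (20, 3), (30, 25), (40, 17), (120, 17), (130, 14), (140, 3)]
top 62 arm phase 45.0 y -0.1059 hist [(-140, 7), (-50, 8), (-40, 14), (-30, 3), (30, 13), (40, 10), (120, 4)]
side head z 0.1568051658331463 31
guide z 0.14533398421957205 22
theta -1.4803871908759962 0.10056596030052502
top head z 0.15679639095283404 37
guide z 0.147141040342206 11
theta -0.39750699627900715 0.10014655217078522
```

View pics/s5.png

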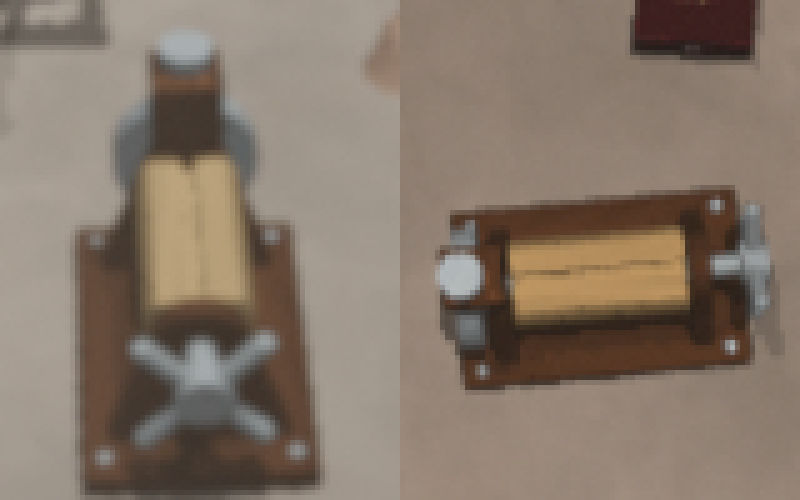

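The image shows the flat and slot up, with the pin head at (187,50) sitting on the block. The measured head height and the stiff stop both match home.

```bash
python3 -c "
from rig import hand_in; print(hand_in())"
```

```text
the job is handed in; nothing more can be done
None
```

The bar is turned flat-up (measured within about 1.5° of level) and the locking pin is pushed down to a firm stop, its head measuring about 157 mm against 156 mm for home; I touched none of the bystanders and handed the job in at about 15 s.

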